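# Empty the cut-off machine's catch tray into the tote

### The job

Collect the three finished blue housings from the machine's catch tray into the yellow tote, one into each of its three empty cells, lying flat on the cell's floor with the marked face up, as they lie in the tray; the housing already in the tote stays in its cell. Set each one down without dropping it, leave the two dark steel bar ends in the tray, and do not knock or shift the bottle and the jar standing in between.

Things in the scene. Friction and masses are not known exactly. Their poses are not given: they have to be found in the camera images.
- housing1: blue rectangular sensor housing, solid block 48 (own x) x 30 (own y) x 36 (z) mm, 0.09 to 0.17 kg, a dark bore mark and a 6 mm high brass stud (for show, not to grip) on top; origin at the centre of its underside. Finished part, starts flat in the catch tray, with housing2 alongside one of its long sides, only a few mm away.
- housing2: blue rectangular sensor housing, solid block 48 (own x) x 30 (own y) x 36 (z) mm, 0.09 to 0.17 kg, a dark bore mark and a 6 mm high brass stud (for show, not to grip) on top; origin at the centre of its underside. Finished part, starts flat in the catch tray between housing1 (alongside) and a bar end (at one short side).
- housing3: blue rectangular sensor housing, solid block 48 (own x) x 30 (own y) x 36 (z) mm, 0.09 to 0.17 kg, a dark bore mark and a 6 mm high brass stud (for show, not to grip) on top; origin at the centre of its underside. Finished part, starts flat in the catch tray, with a bar end a few mm off one of its short sides.
- housing4: blue rectangular sensor housing, solid block 48 (own x) x 30 (own y) x 36 (z) mm, 0.09 to 0.17 kg, a dark bore mark and a 6 mm high brass stud (for show, not to grip) on top; origin at the centre of its underside. Finished earlier; it already lies in cell0 of the tote.
- bar_end1: waste: dark steel bar end, an upright cylinder of diameter 28 mm and height 32 mm, 0.15 kg, loose in the catch tray, where it must stay; origin at the centre of its underside. It stands a few mm off one of housing3's short sides.
- bar_end2: waste: dark steel bar end, an upright cylinder of diameter 28 mm and height 32 mm, 0.15 kg, loose in the catch tray, where it must stay; origin at the centre of its underside. It stands a few mm off one of housing2's short sides.
- machine: bench-top cut-off machine, fixed. Origin: on the bench under the centre of its open steel catch tray, inside 320 (x) x 210 (y) mm, walls 5 mm thick, 26 mm high, floor 5 mm above the bench. Its white housing, 220 mm high, 500 mm long in x, stands at y = +175 to +455 mm.
- chute_lip (a point): middle of the lower edge of the machine's fixed sheet-metal chute, 7 mm inside the tray's +y wall and 47 mm above the bench; the chute is 104 mm wide (machine's x) and rises from here at 0.5 rad towards the housing (machine's +y), with side flanges 20 mm high. Same axes as the machine.
- tote: yellow plastic tote, 194 x 194 mm outside, loose on the bench, 0.8 kg, any yaw; origin at the centre of its underside. Outer walls 5 mm thick and 30 mm high, a cross-shaped divider 4 mm thick and 22 mm high parts it into four cells, floor 5 mm above the bench.
- cell0 (a point): centre of the floor of one of the tote's four square cells (90 x 90 mm inside); same axes as the tote. Already holds housing4.
- cell1 (a point): centre of the floor of one of the tote's four square cells (90 x 90 mm inside); same axes as the tote. Empty at the start.
- cell2 (a point): centre of the floor of one of the tote's four square cells (90 x 90 mm inside); same axes as the tote. Empty at the start.
- cell3 (a point): centre of the floor of one of the tote's four square cells (90 x 90 mm inside); same axes as the tote. Empty at the start.
- bottle: bystander: white bottle with a red cap, diameter 68 mm, 200 mm high, standing loose between tray and tote; origin at the centre of its underside.
- jar: bystander: glass jar with a blue cap, diameter 68 mm, 100 mm high, standing loose between tray and tote; origin at the centre of its underside.
Not all that is in view belongs to the job. Leave any green or white look-alike of the housing1 alone.

How it is judged:
At the end, for the whole second after the job is handed in: cell1, cell2 and cell3 hold one each of housing1 to 3, cell0 still holds housing4: origins within 34 mm of the cell's centre along each tote axis and under 8 mm above its floor, upright within 0.15 rad, slower than 0.02 m/s; both bar ends are inside the tray (((x of housing1 in the frame of cell1 between -0.034 and 0.034 m and y of housing1 in the frame of cell1 between -0.034 and 0.034 m and z of housing1 in the frame of cell1 below 0.008 m) or (x of housing2 in the frame of cell1 between -0.034 and 0.034 m and y of housing2 in the frame of cell1 between -0.034 and 0.034 m and z of housing2 in the frame of cell1 below 0.008 m) or (x of housing3 in the frame of cell1 between -0.034 and 0.034 m and y of housing3 in the frame of cell1 between -0.034 and 0.034 m and z of housing3 in the frame of cell1 below 0.008 m)) and ((x of housing1 in the frame of cell2 between -0.034 and 0.034 m and y of housing1 in the frame of cell2 between -0.034 and 0.034 m and z of housing1 in the frame of cell2 below 0.008 m) or (x of housing2 in the frame of cell2 between -0.034 and 0.034 m and y of housing2 in the frame of cell2 between -0.034 and 0.034 m and z of housing2 in the frame of cell2 below 0.008 m) or (x of housing3 in the frame of cell2 between -0.034 and 0.034 m and y of housing3 in the frame of cell2 between -0.034 and 0.034 m and z of housing3 in the frame of cell2 below 0.008 m)) and ((x of housing1 in the frame of cell3 between -0.034 and 0.034 m and y of housing1 in the frame of cell3 between -0.034 and 0.034 m and z of housing1 in the frame of cell3 below 0.008 m) or (x of housing2 in the frame of cell3 between -0.034 and 0.034 m and y of housing2 in the frame of cell3 between -0.034 and 0.034 m and z of housing2 in the frame of cell3 below 0.008 m) or (x of housing3 in the frame of cell3 between -0.034 and 0.034 m and y of housing3 in the frame of cell3 between -0.034 and 0.034 m and z of housing3 in the frame of cell3 below 0.008 m)) and x of housing4 in the frame of cell0 between -0.034 and 0.034 m and y of housing4 in the frame of cell0 between -0.034 and 0.034 m and z of housing4 in the frame of cell0 below 0.008 m and angle between each of housing1, housing2, housing3, housing4's own z axis and vertical below 0.15 rad and linear speed of each of housing1, housing2, housing3, housing4 below 0.02 m/s and x of bar_end1 in the frame of machine between -0.16 and 0.16 m and y of bar_end1 in the frame of machine between -0.105 and 0.105 m and z of each of bar_end1, bar_end2 in the frame of machine below 0.035 m and x of bar_end2 in the frame of machine between -0.16 and 0.16 m and y of bar_end2 in the frame of machine between -0.105 and 0.105 m); the robot touches nothing.
It fails at once if a housing is dropped or thrown: faster than 0.6 m/s while the fingers do not touch it ((linear speed of housing1 above 0.6 m/s and contact force between housing1 and the fingers below 0.05 N) or (linear speed of housing2 above 0.6 m/s and contact force between housing2 and the fingers below 0.05 N) or (linear speed of housing3 above 0.6 m/s and contact force between housing3 and the fingers below 0.05 N) or (linear speed of housing4 above 0.6 m/s and contact force between housing4 and the fingers below 0.05 N)).
It fails at once if the bottle is shifted by more than 25 mm or tipped by more than 0.3 rad (distance of bottle from where it was at the start of the episode above 0.025 m or angle between bottle's own z axis and vertical above 0.3 rad).
It fails at once if the jar is shifted by more than 25 mm or tipped by more than 0.3 rad (distance of jar from where it was at the start of the episode above 0.025 m or angle between jar's own z axis and vertical above 0.3 rad).
It also fails if it takes over 72 s, if anything falls off the work surface, if the arm or the gripper's body presses on something with over 40 N, if the wrist force passes 120 N, or if a joint passes its speed limit or range.

### The arm

A 6-joint arm with a two-finger parallel gripper is mounted at the origin on the work surface. World frame = base frame: x ahead of the robot, y to its left, z up, the work surface at z = 0. Lengths are in m, angles in rad, forces in N, time in s.
With the tool pointing down it reaches from about 0.25 to 0.8 m from the base axis. Payload 3.9 kg.
Tool frame: the origin (TCP) lies between the finger pads; the fingertips stand 8 mm ahead of it and the grasp point (between the pads) lies 11 mm behind it; z points along the fingers, y is the line along which they close (so a half turn about z gives the same grasp; the last joint's range is limited). The gripper opens to 85 mm and grips with 20 to 120 N. Pads are 22 mm wide; open, the fingers measure 114 mm over their backs; the gripper's body (76 mm by 85 mm) begins 54 mm behind the grasp point. The pads swing forward as they close: fully open they stand 13 mm farther back than shut.
Start: joints at [-1.272, 0.26, -0.138, 1.173, 0, 1.571], TCP at [0.155, -0.502, 0.239] pointing down, gripper open.
Joint ranges: [-2.78, 2.78], [-0.83, 1.72], [-1.28, 1.37], [-1.9, 2.12], [-1.57, 1.48], [-3.14, 3.14]. Speed limits (rad/s): [2.57, 2.57, 3.14, 3.14, 3.14, 3.14].

### API

Orientations are given as [roll, pitch, yaw] about the fixed x, y, z axes, in that order (R = Rz(yaw) Ry(pitch) Rx(roll)).
In Python, from bench import monitor, vision, bot gives the robot as it stands. The module is installed in compiled form; this text tells all that it offers.
- The arm moves only by the shell command python3 -m pendant 'ROWS' [OPENING] [FORCE]. ROWS is JSON, one flat list of numbers, 6 for each row, row after row: the shift along the tool's x, y, z each as a share of 500 mm, from -1 to 1, then the turn, a rotation vector about the tool's x, y, z each as a share of 90 degrees, from -1 to 1. In form: [x, y, z, wx, wy, wz, x, y, z, wx, wy, wz, ...]. A call has exactly 8 rows; each row is the pose to reach, as a shift and turn from the pose commanded when the call began, along the tool's axes at that moment; what a row does not reach only later rows make up. A row lasts 1/8 s, in which the tool goes at most 62.5 mm and 10.7 degrees, less where a joint would pass 70% of its speed; a pose out of reach is approached as far as the arm can. A call with a number of a shift or a turn outside -1 to 1 is refused whole. A call with a gripper value outside its range is refused whole. OPENING is the gripper's target within -1 to 1 (shut at 1, half-way at 0, fully open at -1), set as the call begins (- or left out, the last holds). The fingers move at their own pace and stop on an object; FORCE is the grip in N (left out, the last holds). Time passes only in rows, so rows that repeat a pose let the fingers close, or fill a call up. It gives the time, the measured TCP pose, the force, the opening and the grip force at its end, in the units of the state.
- monitor.observe(): the state, without advancing time (a new reading comes with each control period).
- vision.capture(name): name is "scene" or "top" or "wrist"; returns the picture (384x512x3 uint8, blue, green, red); there is no depth.
- vision.camera_model(name): a dict with "intrinsics" (3x3 intrinsics, pixels), "distortion" ([k1, k2, p1, p2, k3] as OpenCV has them; the pictures are not rectified), "eye" and "attitude" of the camera in the world. Camera axes: x right, y down, z forward; pixel columns grow to the right and rows downward; lengths in m; the calibration is good to about 2 mm. A picture is of the moment at which its call begins: read the wrist's pose just before it. camera_model takes no time and is no camera call; for the wrist camera it gives the pose at the moment of the call.
- bot.close_job(): hands the job in; it is judged then, once.
The state is a dict: "t": time; "q": joint angles; "dq": joint speeds; "joint_torque": joint torques, N m; "tcp_pos": TCP position; "tool_rot": TCP orientation; "force": force on the tool from outside, world axes, zero at the start; "moment": the same for the moment, N m; "finger_gap": opening from 0.0 (shut) to 1.0 (fully open); "gripper_force": force on a finger pad.
Only numpy, scipy, OpenCV 4.12 (cv2) and the standard library are available. Lean on these libraries where they do the work, as an engineer would, in place of code of your own. Each camera call takes 0.05 s, during which the arm holds its last target. There are 200 camera calls.

## Working session

There is one attempt and no reset: what is moved stays moved. The work goes in short steps, Python scripts to look and compute and a shell command to move; the robot and the scene stay as the last step left them, time stands still between calls to the robot, and variables do not carry over. Pictures are saved under pics/ and viewed, at most 10 in all, crops included, and the job is handed in when it is done.

```bash
mkdir -p pics; python3 - <<'E'
from bench import monitor, vision, bot
import cv2,numpy as np
for n in("top","scene"):
    cv2.imwrite(f"pics/{n}0.png",cv2.resize(vision.capture(n),(800,600),interpolation=cv2.INTER_CUBIC))
    m=vision.camera_model(n);print(n,m)
s=monitor.observe();print({k:np.round(v,4).tolist() for k,v in s.items()})
E
```

```text
top {'intrinsics': array([[362.4376514,   0.       , 262.1840016],
       [  0.       , 362.4376514, 194.8101962],
       [  0.       ,   0.       ,   1.       ]]), 'distortion': array([0.02293258, 0.        , 0.        , 0.        , 0.        ]), 'eye': array([4.12661877e-01, 2.72732433e-04, 9.27876403e-01]), 'attitude': array([-2.97514098,  0.02330922, -1.54443071])}
scene {'intrinsics': array([[398.79461766,   0.        , 251.93495625],
       [  0.        , 398.79461766, 189.81283478],
       [  0.        ,   0.        ,   1.        ]]), 'distortion': array([-0.05982601,  0.        ,  0.        ,  0.        ,  0.        ]), 'eye': array([1.12729114, 0.50385732, 0.54796749]), 'attitude': array([-2.14976337, -0.0080976 ,  2.27962665])}
{'t': 0.1, 'q': [-1.272, 0.2607, -0.1392, 1.1727, -0.0, 1.5708], 'dq': [-0.0004, -0.001, 0.0032, 0.0018, -0.0019, 0.0007], 'joint_torque': [-0.0008, -40.6506, 25.4528, 0.0101, -0.0001, 0.0], 'tcp_pos': [0.1544, -0.5012, 0.2385], 'tool_rot': [-3.1398, 0.0, 0.2988], 'force': [-0.5988, -0.4222, 0.0979], 'moment': [0.0259, -0.0061, 0.0347], 'gripper_force': 0.0, 'finger_gap': 0.9971}
```

View pics/top0.png

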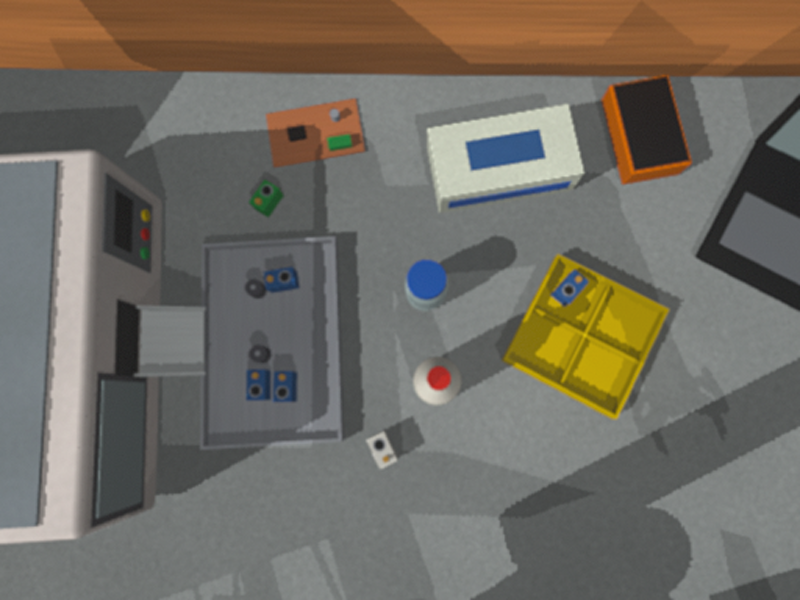

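View pics/scene0.png

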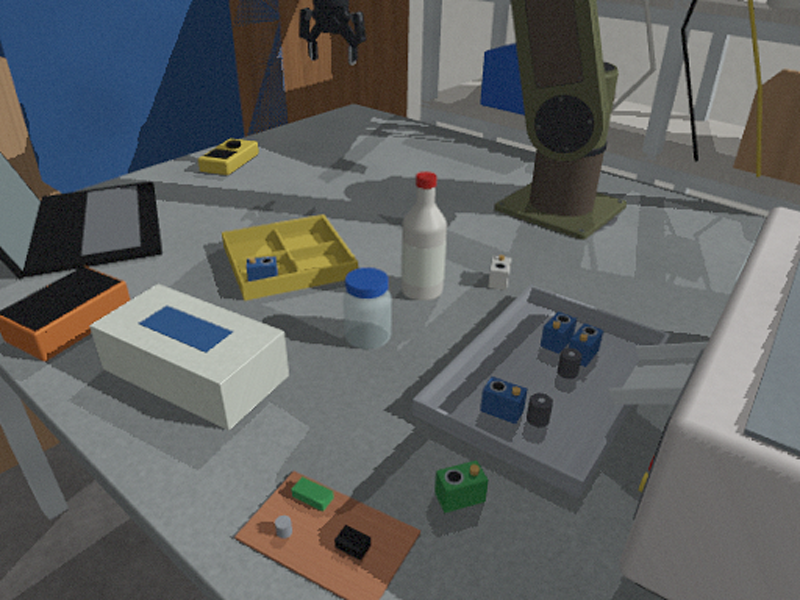

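The top view shows the tray at about (205–340, 240–445). Housing3 is at (281,278) with a bar end at (255,288). Housing2 is at (258,385) with a bar end at (260,353), and housing1 is at (285,387). The jar is at (427,283) and the bottle at (437,378). The tote is rotated, with housing4 in its upper-left cell at (570,288). The scene view shows the same layout.

I'll fit the poses by matching silhouettes.

```bash
cat > h.py <<'E'
from bench import monitor, vision, bot
import cv2,numpy as np
from scipy.spatial.transform import Rotation as Ro
from scipy.optimize import minimize
def cam(n):
    m=vision.camera_model(n); R=Ro.from_euler('xyz',m['attitude']).as_matrix()
    return m['intrinsics'],m['distortion'],R,np.array(m['eye'])
def proj(c,P):
    K,d,R,e=c; rv=cv2.Rodrigues(R.T)[0]
    return cv2.projectPoints(np.float64(P),rv,-R.T@e,K,d)[0][:,0]
def unproj(c,uv,z):
    K,d,R,e=c; p=cv2.undistortPoints(np.float64(uv).reshape(-1,1,2),K,d)[:,0]
    r=np.c_[p,np.ones(len(p))]@R.T
    return e+r*((z-e[2])/r[:,2])[:,None]
def box(x,y,a,z0=.005,h=.036,lx=.048,ly=.030):
    c,s=np.cos(a),np.sin(a)
    return np.array([[x+c*u-s*v,y+s*u+c*v,z] for u in(-lx/2,lx/2) for v in(-ly/2,ly/2) for z in(z0,z0+h)])
def cyl(x,y,z0=.005,h=.032,r=.014):
    t=np.linspace(0,2*np.pi,24); return np.array([[x+r*np.cos(a),y+r*np.sin(a),z] for a in t for z in(z0,z0+h)])
def sil(c,P,shape):
    m=np.zeros((shape[0],shape[1]),np.uint8); h=cv2.convexHull(np.float32(proj(c,P)))
    cv2.fillConvexPoly(m,np.int32(np.round(h*16)),255,cv2.LINE_AA,4); return m/255.
def fit(c,mask,pts,x0,step):
    f=lambda p:((sil(c,pts(*p),mask.shape)-mask)**2).sum()
    s0=np.array([x0]+[np.array(x0)+np.eye(len(x0))[i]*step[i] for i in range(len(x0))])
    r=minimize(f,x0,method='Nelder-Mead',options=dict(initial_simplex=s0,xatol=1e-4,fatol=.05,maxiter=400)); return r.x,r.fun
def blue(im):
    h=cv2.cvtColor(im,cv2.COLOR_BGR2HSV); return cv2.inRange(h,(100,110,30),(125,255,255))
E
python3 - <<'E'
from h import *
im=vision.capture("top");cv2.imwrite("pics/top_raw.png",im);c=cam("top")
px=lambda u,v:np.array([[u*.64-.2,v*.64-.2]])
for n,p,z in [("h1",(285,387),.04),("h2",(258,385),.04),("h3",(281,278),.04),("h4",(570,288),.04),("be1",(255,288),.037),("be2",(260,353),.037),("bottlecap",(439,378),.2),("jarcap",(427,281),.1),
  ("toteA",(560,255),.03),("toteB",(668,310),.03),("toteC",(617,417),.03),("toteD",(507,360),.03),("trayA",(205,242),.026),("trayB",(335,238),.026),("trayC",(341,440),.026),("trayD",(204,446),.026)]:
    print(n,unproj(c,px(*p),z)[0,:2].round(4))
b=blue(im)
n,l,st,ce=cv2.connectedComponentsWithStats(b)
print([(s[:4].tolist(),s[4]) for s in st[1:] if s[4]>40])
cv2.imwrite("pics/crop1.png",cv2.resize(im[145:295,120:320],(800,600),interpolation=cv2.INTER_CUBIC))
E
```

```text
h1 [0.4269 0.2162]
h2 [0.429  0.2586]
h3 [0.6002 0.2337]
h4 [ 0.5938 -0.228 ]
be1 [0.5834 0.2754]
be2 [0.4791 0.2599]
bottlecap [ 0.4407 -0.019 ]
jarcap [ 0.5877 -0.0012]
toteA [ 0.65   -0.2156]
toteB [ 0.5636 -0.383 ]
toteC [ 0.3951 -0.2978]
toteD [ 0.4781 -0.1299]
trayA [0.6612 0.3673]
trayB [0.6725 0.1521]
trayC [0.348  0.1269]
trayD [0.3335 0.34  ]
[([299, 84, 49, 24], np.int32(818)), ([288, 117, 76, 15], np.int32(233)), ([261, 166, 25, 26], np.int32(502)), ([170, 171, 20, 16], np.int32(158)), ([354, 174, 22, 21], np.int32(137)), ([158, 237, 14, 19], np.int32(160)), ([175, 238, 14, 19], np.int32(150))]
```

View pics/crop1.png

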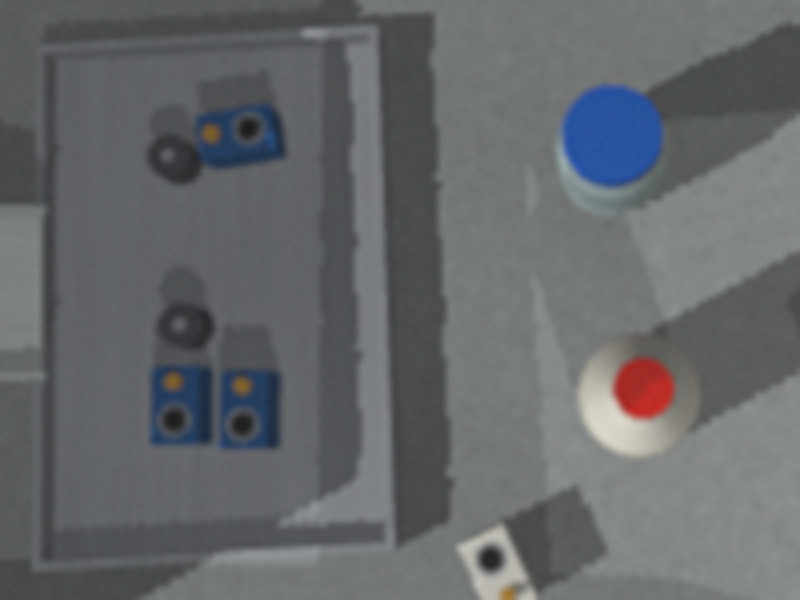

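The crop shows the two parallel housings at about (180,405) and (248,408), with a gap of about 5 mm between them. Housing3 is at (240,135) with its bar end on the left at (175,158), and the second bar end is at (185,325). Next I'll move to look from nearer.

```bash
cat >> h.py <<'E'
def rel(targets,start=None):
    """targets (x,y,z,yaw), tool down; start (x,y,z,yaw) or None=measured. prints shares per target"""
    if start is None:
        s=monitor.observe(); p=np.array(s['tcp_pos']); R=Ro.from_euler('xyz',s['tool_rot'])
    else: p=np.array(start[:3]); R=Ro.from_euler('xyz',[np.pi,0,start[3]])
    for t in targets:
        d=R.inv().apply(np.array(t[:3])-p)/.5; w=(R.inv()*Ro.from_euler('xyz',[np.pi,0,t[3]])).as_rotvec()/(np.pi/2)
        print(np.round(d,4).tolist(),np.round(w,4).tolist(),"rows>=",np.ceil(max(np.linalg.norm(d)*8,np.linalg.norm(w)*90/10.7)))
E
python3 - <<'E'
from h import *
s=monitor.observe();c=cam("wrist")
R=Ro.from_euler('xyz',s['tool_rot'])
print("cam in tool",R.inv().apply(c[3]-s['tcp_pos']).round(4),"axis",(R.inv().as_matrix()@c[2]).round(3),c[0][0,0])
c=cam("top");im=cv2.imread("pics/top_raw.png")
print("bottlebase",unproj(c,[[437*.64,380*.64]],.1)[0])
b=blue(im)
for n,x0,w in [("h1",(.427,.216,0),(170,230,195,262)),("h2",(.429,.2586,0),(152,230,174,262)),("h3",(.60,.234,-1.4),(160,165,195,190)),("h4",(.594,-.228,.6),(350,170,380,198))]:
    m=np.zeros(b.shape);u0,v0,u1,v1=w;q=cv2.morphologyEx(b[v0:v1,u0:u1],cv2.MORPH_CLOSE,np.ones((7,7)) if n in("h3","h4") else np.ones((5,5)));
    k,l,st,_=cv2.connectedComponentsWithStats(q);q=(l==1+np.argmax(st[1:,4]));cs=cv2.findContours(q.astype(np.uint8),0,2)[0];mm=np.zeros(q.shape,np.uint8);cv2.drawContours(mm,cs,-1,1,-1)
    m[v0:v1,u0:u1]=mm
    print(n,fit(c,m,lambda x,y,a:box(x,y,a),x0,(.01,.01,.15)))
rel([(.2,-.45,.32,.2),(.42,.2,.30,0)])
E
```

```text
cam in tool [ 0.0834 -0.0006 -0.1334] axis [[ 0.    -0.946 -0.324]
 [ 1.     0.001 -0.001]
 [ 0.001 -0.324  0.946]] 299.85179341390693
bottlebase [ 0.44114408 -0.01927723  0.1       ]
h1 (array([0.4289063 , 0.22675067, 0.10504935]), np.float64(63.830911188004606))
h2 (array([0.43035486, 0.26126452, 0.05050663]), np.float64(61.67038831218762))
h3 (array([ 0.60175009,  0.23749297, -1.36470275]), np.float64(92.06680507497117))
h4 (array([ 0.59986737, -0.22828131,  0.55324827]), np.float64(173.1359323337178))
[0.1174, -0.0714, -0.1626] [-0.0009, 0.0001, 0.0629] rows>= 2.0
[0.9205, -1.1842, -0.1209] [-0.0009, 0.0002, 0.1902] rows>= 13.0
```

```bash
python3 - <<'E'
from h import *
rel([(.36,-.12,.32,.15)]); rel([(.53,.235,.26,0)],(.36,-.12,.32,.15))
E
```

```text
[0.6174, -0.6079, -0.1618] [-0.0009, 0.0001, 0.0947] rows>= 8.0
[0.4423, -0.6512, 0.12] [0.0, -0.0, 0.0955] rows>= 7.0
```

```bash
python3 -m pendant '[0.1,-0.1,-0.16,0,0,0.02, 0.617,-0.608,-0.162,0,0,0.095, 0.617,-0.608,-0.162,0,0,0.095, 0.617,-0.608,-0.162,0,0,0.095, 0.617,-0.608,-0.162,0,0,0.095, 0.617,-0.608,-0.162,0,0,0.095, 0.617,-0.608,-0.162,0,0,0.095, 0.617,-0.608,-0.162,0,0,0.095]' -1 40
python3 - <<'E'
from h import *
rel([(.53,.235,.26,0)])
E
```

```text
t: 1.15
tcp_pos: [0.3609, -0.1175, 0.3205]
tool_rot: [-3.141, -0.001, 0.155]
force: [-0.5, -0.7, -0.2]
finger_gap: 0.997
gripper_force: 0.0
[0.4428, -0.6443, 0.1216] [-0.0002, -0.0004, 0.0987] rows>= 7.0
```

```bash
python3 -m pendant '[0.443,-0.65,0.12,0,0,0.097,0.443,-0.65,0.12,0,0,0.097,0.443,-0.65,0.12,0,0,0.097,0.443,-0.65,0.12,0,0,0.097,0.443,-0.65,0.12,0,0,0.097,0.443,-0.65,0.12,0,0,0.097,0.443,-0.65,0.12,0,0,0.097,0.443,-0.65,0.12,0,0,0.097]'
python3 - <<'E'
from h import *
c=cam("wrist");im=vision.capture("wrist");cv2.imwrite("pics/w1.png",im)
import pickle;pickle.dump(c,open("w1.pkl","wb"))
v=im.copy()
for x,y,a in[(.4289,.2267,.1),(.4303,.2612,.05),(.6017,.2375,-1.365)]:
    cv2.polylines(v,[np.int32(cv2.convexHull(np.float32(proj(c,box(x,y,a)))))],True,(0,255,255))
cv2.imwrite("pics/w1v.png",cv2.resize(v,(800,600),interpolation=cv2.INTER_CUBIC))
E
```

```text
t: 2.15
tcp_pos: [0.5276, 0.0598, 0.2651]
tool_rot: [-3.092, 0.003, 0.085]
force: [0.2, 0.2, -0.3]
finger_gap: 1.001
gripper_force: 0.0
```

View pics/w1v.png

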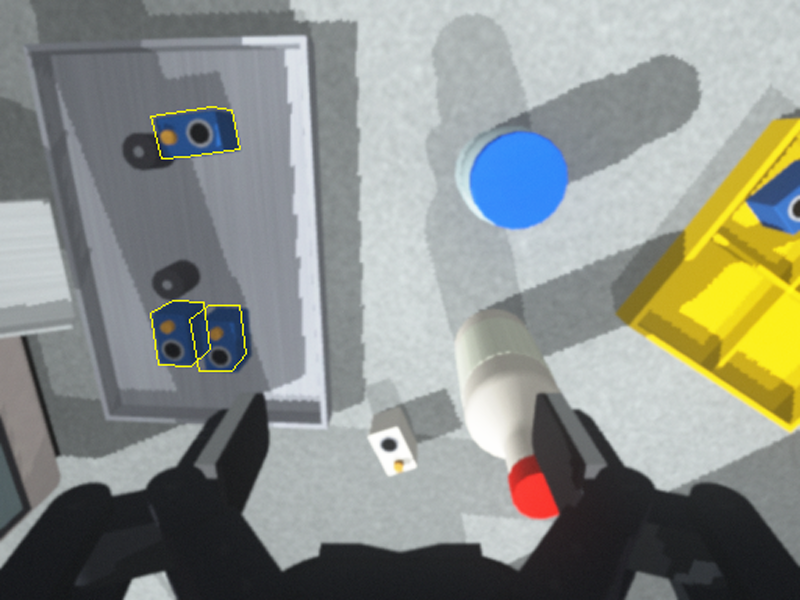

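The wrist view shows both tray housings: housing2 at (178,335) and housing1 at (222,340). Housing3 is at (198,132), and bottle and jar are standing. The arm hasn't reached its target yet, so I'll carry on to a spot above the tray.

```bash
python3 - <<'E'
from h import *
rel([(.55,.235,.2,0)])
E
python3 -m pendant '[0,-0.3,0,0.031,0.002,0.05, 0.015,-0.353,0.13,0.031,0.002,0.054, 0.015,-0.353,0.13,0.031,0.002,0.054, 0.015,-0.353,0.13,0.031,0.002,0.054, 0.015,-0.353,0.13,0.031,0.002,0.054, 0.015,-0.353,0.13,0.031,0.002,0.054, 0.015,-0.353,0.13,0.031,0.002,0.054, 0.015,-0.353,0.13,0.031,0.002,0.054]'
cat > look.py <<'E'
from h import *
import sys,pickle
n=sys.argv[1];g=eval(sys.argv[2]) # initial guesses (x,y,a)
c=cam("wrist");im=vision.capture("wrist");cv2.imwrite(f"pics/{n}.png",im);v=im.copy();pickle.dump(c,open(n+".pkl","wb"))
h=cv2.cvtColor(im,cv2.COLOR_BGR2HSV);b=cv2.inRange(h,(100,100,20),(125,255,255))
# all boxes jointly: union silhouette against closed blue mask
pts=np.vstack([box(*p) for p in g]);uv=proj(c,pts)
m=cv2.morphologyEx(b,cv2.MORPH_CLOSE,np.ones((3,3)))
cs=cv2.findContours(m,0,2)[0];mm=np.zeros(m.shape,np.uint8);cv2.drawContours(mm,[k for k in cs if cv2.contourArea(k)>60],-1,1,-1)
roi=np.zeros(m.shape,np.uint8)
for p in g: roi=np.maximum(roi,(sil(c,box(p[0],p[1],p[2],0,.05,.07,.05),m.shape)>0).astype(np.uint8))
mm=(mm*roi).astype(float)
def f(q):
    s=np.zeros(m.shape)
    for p in q.reshape(-1,3): s=np.maximum(s,sil(c,box(*p),m.shape))
    return ((s-mm)**2).sum()
x=np.array(g,float).ravel();st=np.tile([.004,.004,.08],len(g))
for _ in range(3):
    r=minimize(f,x,method='Nelder-Mead',options=dict(initial_simplex=np.vstack([x,x+np.diag(st)]),maxiter=600,xatol=1e-4,fatol=.02,adaptive=True));x=r.x;st=st/-2
print(x.reshape(-1,3).round(4).tolist(),r.fun.round(1),mm.sum())
for p in x.reshape(-1,3): cv2.polylines(v,[np.int32(cv2.convexHull(np.float32(proj(c,box(*p)))))],True,(0,255,255))
cv2.imwrite(f"pics/{n}v.png",cv2.resize(v,(800,600),interpolation=cv2.INTER_CUBIC))
E
python3 look.py w2 '[(.4289,.2207,.07),(.4303,.2612,.05),(.6017,.2375,-1.365)]'
```

```text
[0.0726, -0.338, 0.1465] [-0.0318, 0.0025, 0.0539] rows>= 4.0
t: 3.2
tcp_pos: [0.5321, 0.0968, 0.211]
tool_rot: [-2.991, 0.007, 0.094]
force: [0.7, 0.5, 0.4]
finger_gap: 1.0
gripper_force: 0.0
[[0.4299, 0.2224, 0.0471], [0.4308, 0.2596, 0.0916], [0.6012, 0.237, -1.3663]] 769.9 3975.0
```

View pics/w2v.png

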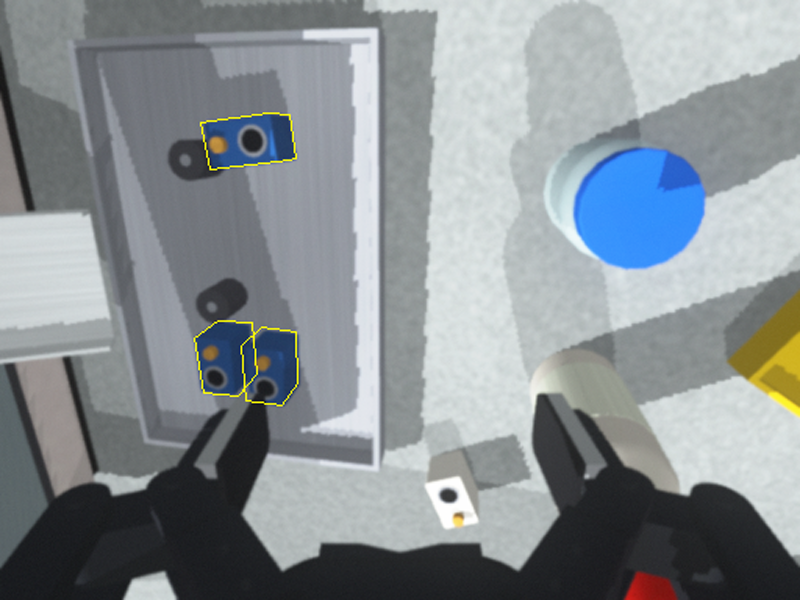

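The tool is lagging behind the commanded targets, so I'll check the joints.

```bash
python3 - <<'E'
from h import *
s=monitor.observe();print(np.round(s['q'],3),np.round(s['dq'],3),s['force'],s['tcp_pos'],s['tool_rot'])
rel([(.53,.235,.26,0)])
E
```

```text
[ 0.093  0.304 -0.16   1.114  0.151  3.141] [-0.001 -0.001  0.003  0.003 -0.001  0.002] [-0.3686832  -0.61076165 -0.1072612 ] [0.53210069 0.09680184 0.21083787] [-2.99076923  0.00736047  0.09404188]
[0.021, -0.2872, -0.056] [-0.0957, 0.0092, 0.0594] rows>= 3.0
```

Joint 6 is at its limit, since yaw = q1 − q6 + π. I'll turn towards yaw ≈ 1.6, which suits housing1.

```bash
python3 - <<'E'
from h import *
rel([(.43,.2224,.22,1.5)])
E
```

```text
[-0.1798, -0.2688, 0.0236] [-0.0829, -0.0636, -0.8936] rows>= 8.0
```

```bash
python3 -m pendant '[-0.05,-0.1,0,-0.03,-0.02,-0.11, -0.1,-0.2,0,-0.05,-0.03,-0.22, -0.18,-0.269,0.02,-0.083,-0.064,-0.33, -0.18,-0.269,0.02,-0.083,-0.064,-0.894, -0.18,-0.269,0.02,-0.083,-0.064,-0.894, -0.18,-0.269,0.02,-0.083,-0.064,-0.894, -0.18,-0.269,0.02,-0.083,-0.064,-0.894, -0.18,-0.269,0.02,-0.083,-0.064,-0.894]'
python3 - <<'E'
from h import *
rel([(.43,.2224,.15,1.62)])
E
```

```text
t: 4.25
tcp_pos: [0.4298, 0.2223, 0.2221]
tool_rot: [3.141, -0.0, 1.506]
force: [0.2, -0.8, 0.4]
finger_gap: 1.0
gripper_force: 0.0
[0.0002, 0.0003, 0.1442] [0.0002, -0.0, -0.0729] rows>= 2.0
```

```bash
python3 -m pendant '[0,0,0.08,0,0,-0.073,0,0,0.144,0,0,-0.073,0,0,0.144,0,0,-0.073,0,0,0.144,0,0,-0.073,0,0,0.144,0,0,-0.073,0,0,0.144,0,0,-0.073,0,0,0.144,0,0,-0.073,0,0,0.144,0,0,-0.073]' -0.5
python3 look.py w3 '[(.4299,.2224,.06),(.4308,.2596,.06)]'
```

```text
t: 5.25
tcp_pos: [0.4299, 0.2222, 0.15]
tool_rot: [-3.141, 0.0, 1.615]
force: [0.3, 0.0, 0.2]
finger_gap: 0.752
gripper_force: 0.0
[[0.4286, 0.2224, 0.0276], [0.4304, 0.2618, 0.098]] 447.4 4552.0
```

View pics/w3v.png

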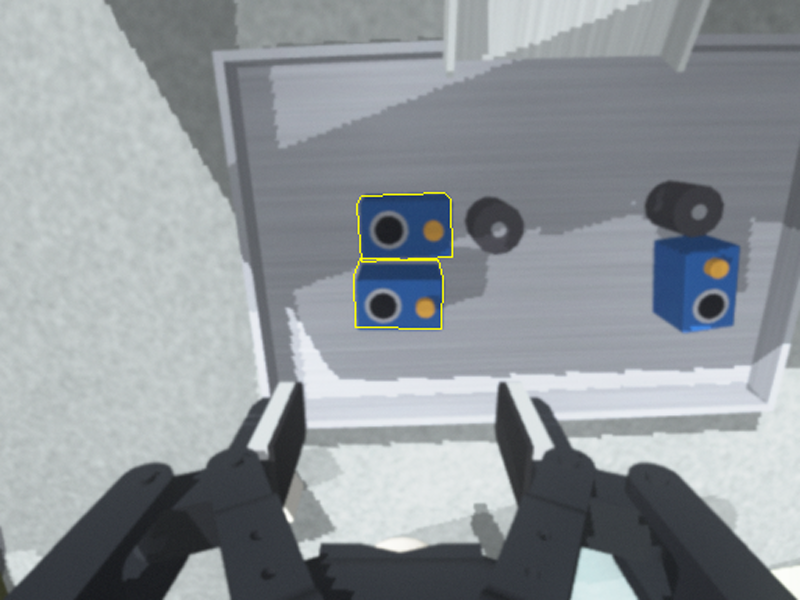

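The view shows housing2 on top at (405,225) and housing1 at (398,297), midway between the fingers. Bar end 2 is at (495,225), clear of the fingers. I'll descend and grip housing1.

```bash
python3 -m pendant '[0,-0.0026,0.07,0,0,0,0,-0.0026,0.14,0,0,0,0,-0.0026,0.2,0,0,0,0,-0.0026,0.24,0,0,0,0,-0.0026,0.265,0,0,0,0,-0.0026,0.276,0,0,0,0,-0.0026,0.276,0,0,0,0,-0.0026,0.276,0,0,0]'
python3 -m pendant '[0,0,0,0,0,0,0,0,0,0,0,0,0,0,0,0,0,0,0,0,0,0,0,0,0,0,0,0,0,0,0,0,0,0,0,0,0,0,0,0,0,0,0,0,0,0,0,0]' 0.3 40
```

```text
t: 6.3
tcp_pos: [0.429, 0.2224, 0.0124]
tool_rot: [3.141, -0.0, 1.615]
force: [-0.2, -0.1, -0.9]
finger_gap: 0.747
gripper_force: 0.0
t: 7.3
tcp_pos: [0.429, 0.2224, 0.0125]
tool_rot: [3.141, -0.0, 1.615]
force: [-0.6, 0.3, 5.7]
finger_gap: 0.557
gripper_force: 41.9
```

Housing1 is gripped. The top camera still sees the tote unobstructed, so I'll fit the tote from it before carrying.

```bash
cat > tote.py <<'E'
from h import *
import sys
def totefit(cname,x0=(.5218,-.2566,-.463),save=None):
    c=cam(cname);im=vision.capture(cname)
    if save: cv2.imwrite(save,im)
    h=cv2.cvtColor(im,cv2.COLOR_BGR2HSV);m=cv2.inRange(h,(20,130,40),(35,255,255))
    roi=(sil(c,box(*x0,0,.03,.23,.23),m.shape)>0).astype(np.uint8); m=m*roi
    cs=max(cv2.findContours(m,0,2)[0],key=cv2.contourArea);mm=np.zeros(m.shape,np.uint8);cv2.drawContours(mm,[cv2.convexHull(cs)],-1,1,-1)
    return fit(c,mm.astype(float),lambda x,y,a:box(x,y,a,0,.03,.194,.194),x0,(.01,.01,.1)),mm.sum()
def cells(x,y,a):
    u=np.array([np.cos(a),np.sin(a)]);v=np.array([-u[1],u[0]]);c=np.array([x,y])
    return {k:(c+.047*(i*u+j*v)).round(4).tolist() for k,i,j in[("++",1,1),("+-",1,-1),("--",-1,-1),("-+",-1,1)]}
if __name__=="__main__":
    (p,e),n=totefit(sys.argv[1],save="pics/t_%s.png"%sys.argv[1]);print(p.round(4),e,n);print(cells(*p))
E
python3 tote.py top; python3 - <<'E'
from h import *
rel([(.429,.222,.20,1.615),(.46,.13,.285,1.5)])
rel([(.50,-.06,.285,1.2),(.5,-.19,.25,1.11)],(.46,.13,.285,1.5))
E
```

```text
[ 0.5232 -0.2551 -0.4696] 71.07454056132258 6535
{'++': [0.5864, -0.2344], '+-': [0.5438, -0.3183], '--': [0.46, -0.2757], '-+': [0.5025, -0.1919]}
[-0.0007, 0.0002, -0.3749] [0.0005, -0.0002, 0.0002] rows>= 3.0
[-0.1872, 0.0541, -0.5449] [0.0005, -0.0002, 0.0734] rows>= 5.0
[-0.3734, 0.1067, 0.0] [0.0, -0.0, 0.191] rows>= 4.0
[-0.6327, 0.1251, 0.07] [0.0, -0.0, 0.2483] rows>= 6.0
```

```bash
python3 -m pendant '[0,0,-0.04,0,0,0,0,0,-0.15,0,0,0,0,0,-0.27,0,0,0,0,0,-0.38,0,0,0,-0.187,0.054,-0.545,0,0,0.073,-0.187,0.054,-0.545,0,0,0.073,-0.187,0.054,-0.545,0,0,0.073,-0.187,0.054,-0.545,0,0,0.073]'
python3 - <<'E'
from h import *
rel([(.51,-.05,.285,1.2),(.53,-.25,.22,1.1)])
E
```

```text
t: 8.35
tcp_pos: [0.4592, 0.1299, 0.2836]
tool_rot: [-3.14, 0.0, 1.5]
force: [0.1, 0.1, -1.2]
finger_gap: 0.556
gripper_force: 41.8
[-0.3517, 0.1269, -0.0029] [-0.0011, 0.0004, 0.1909] rows>= 3.0
[-0.7479, 0.1954, 0.1271] [-0.0011, 0.0004, 0.2546] rows>= 7.0
```

```bash
python3 -m pendant '[-0.11,0.04,0,0,0,0.05,-0.22,0.08,0,0,0,0.1,-0.352,0.127,0,0,0,0.19,-0.46,0.145,0,0,0,0.21,-0.57,0.165,0,0,0,0.23,-0.65,0.18,0.1,0,0,0.25,-0.748,0.195,0.127,0,0,0.255,-0.748,0.195,0.127,0,0,0.255]'
python3 tote.py wrist
python3 - <<'E'
import cv2
cv2.imwrite("pics/tw1.png",cv2.resize(cv2.imread("pics/t_wrist.png"),(800,600)))
E
```

```text
t: 9.35
tcp_pos: [0.5291, -0.2507, 0.2164]
tool_rot: [-3.134, 0.001, 1.098]
force: [-0.3, 0.1, -1.1]
finger_gap: 0.552
gripper_force: 41.8
[ 0.5233 -0.2534 -0.4686] 114.35818531334102 30171
{'++': [0.5865, -0.2327], '+-': [0.544, -0.3166], '--': [0.4602, -0.2741], '-+': [0.5026, -0.1902]}
```

View pics/tw1.png

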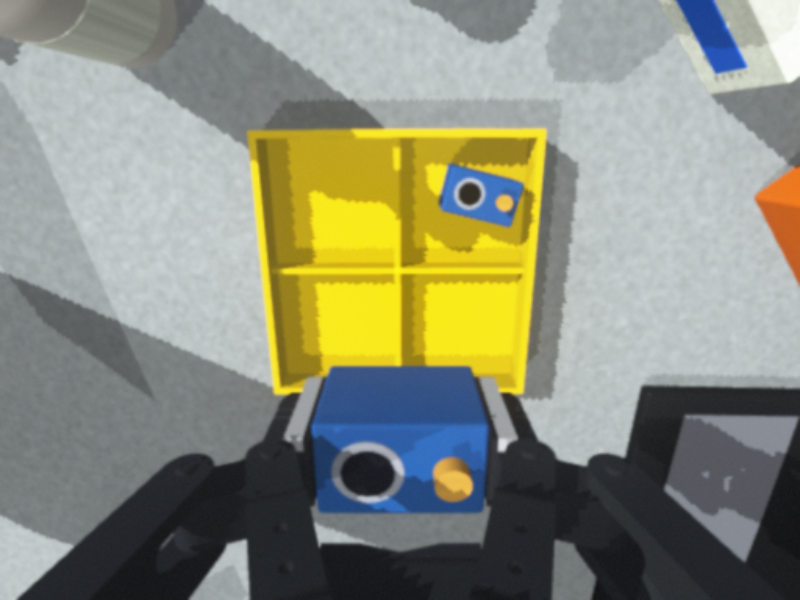

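The wrist view shows the tote square to the gripper, with housing4 in its upper-right cell at (483,195). Housing1 is held level in the fingers. Both cameras agree on the tote pose to within 2 mm. I'll place into the "+-" cell.

```bash
python3 - <<'E'
from h import *
rel([(.544,-.317,.12,1.103),(.544,-.317,.0135,1.103)])
E
```

```text
[-0.1076, 0.0887, 0.1949] [-0.0041, 0.0001, -0.0023] rows>= 2.0
[-0.1075, 0.09, 0.4079] [-0.0041, 0.0001, -0.0023] rows>= 4.0
```

```bash
python3 -m pendant '[-0.06,0.05,0.08,0,0,0,-0.108,0.089,0.17,0,0,0,-0.108,0.089,0.24,0,0,0,-0.108,0.089,0.31,0,0,0,-0.108,0.09,0.36,0,0,0,-0.108,0.09,0.385,0,0,0,-0.108,0.09,0.395,0,0,0,-0.108,0.09,0.4,0,0,0]'
python3 - <<'E'
from h import *
rel([(.544,-.317,.0135,1.103)])
E
```

```text
t: 10.4
tcp_pos: [0.547, -0.3184, 0.0217]
tool_rot: [3.141, 0.001, 1.101]
force: [-0.0, -0.6, -1.0]
finger_gap: 0.557
gripper_force: 41.9
[-0.0003, -0.0066, 0.0163] [0.0007, 0.0004, -0.0014] rows>= 1.0
```

```bash
python3 -m pendant '[0,-0.003,0.005,0,0,0,0,-0.0066,0.01,0,0,0,0,-0.0066,0.013,0,0,0,0,-0.0066,0.0155,0,0,0,0,-0.0066,0.0165,0,0,0,0,-0.0066,0.0165,0,0,0,0,-0.0066,0.0165,0,0,0,0,-0.0066,0.0165,0,0,0]'
python3 -m pendant '[0,0,0,0,0,0,0,0,0,0,0,0,0,0,0,0,0,0,0,0,0,0,0,0,0,0,0,0,0,0,0,0,0,0,0,0,0,0,-0.03,0,0,0,0,0,-0.1,0,0,0]' -0.28
```

```text
t: 11.4
tcp_pos: [0.5433, -0.3171, 0.0127]
tool_rot: [-3.141, 0.001, 1.1]
force: [0.4, -0.1, -0.5]
finger_gap: 0.557
gripper_force: 41.9
t: 12.4
tcp_pos: [0.542, -0.3163, 0.0624]
tool_rot: [-3.138, 0.001, 1.1]
force: [0.7, -0.4, 1.0]
finger_gap: 0.639
gripper_force: 0.0
```

```bash
python3 - <<'E'
from h import *
rel([(.542,-.316,.2,1.1),(.515,-.12,.285,2.2)])
E
```

```text
[0.0005, -0.0013, -0.2753] [-0.0025, 0.0003, 0.0001] rows>= 3.0
[0.3253, -0.2279, -0.4445] [-0.0024, -0.0011, -0.7002] rows>= 6.0
```

```bash
python3 -m pendant '[0,0,-0.11,0,0,-0.02,0,0,-0.22,0,0,-0.1,0.03,-0.02,-0.33,0,0,-0.2,0.1,-0.07,-0.43,0,0,-0.32,0.17,-0.13,-0.445,0,0,-0.43,0.25,-0.18,-0.445,0,0,-0.53,0.325,-0.228,-0.445,0,0,-0.64,0.325,-0.228,-0.445,0,0,-0.7]' -0.5
python3 - <<'E'
from h import *
rel([(.50,-.02,.285,2.6),(.43,.24,.2,3.2)])
E
```

```text
t: 13.4
tcp_pos: [0.5148, -0.1176, 0.2868]
tool_rot: [3.141, 0.001, 2.207]
force: [0.4, -0.9, -0.5]
finger_gap: 0.755
gripper_force: 0.0
[0.1746, 0.0922, 0.0036] [0.0003, 0.0004, -0.25] rows>= 3.0
[0.6761, 0.2886, 0.1734] [0.0001, 0.0005, -0.632] rows>= 7.0
```

```bash
python3 -m pendant '[0.08,0.04,0,0,0,-0.1,0.175,0.09,0,0,0,-0.21,0.27,0.13,0,0,0,-0.32,0.37,0.17,0,0,0,-0.43,0.47,0.2,0.02,0,0,-0.54,0.57,0.245,0.08,0,0,-0.632,0.676,0.289,0.15,0,0,-0.632,0.676,0.289,0.174,0,0,-0.632]'
python3 look.py w4 '[(.4304,.2618,.06),(.6012,.237,-1.366)]'
```

```text
t: 14.4
tcp_pos: [0.4319, 0.2403, 0.1974]
tool_rot: [-3.141, -0.002, -3.086]
force: [-0.5, -0.8, 0.2]
finger_gap: 0.746
gripper_force: 0.0
[[0.4307, 0.2624, 0.1048], [0.6014, 0.2374, -1.4522]] 326.0 2938.0
```

View pics/w4v.png

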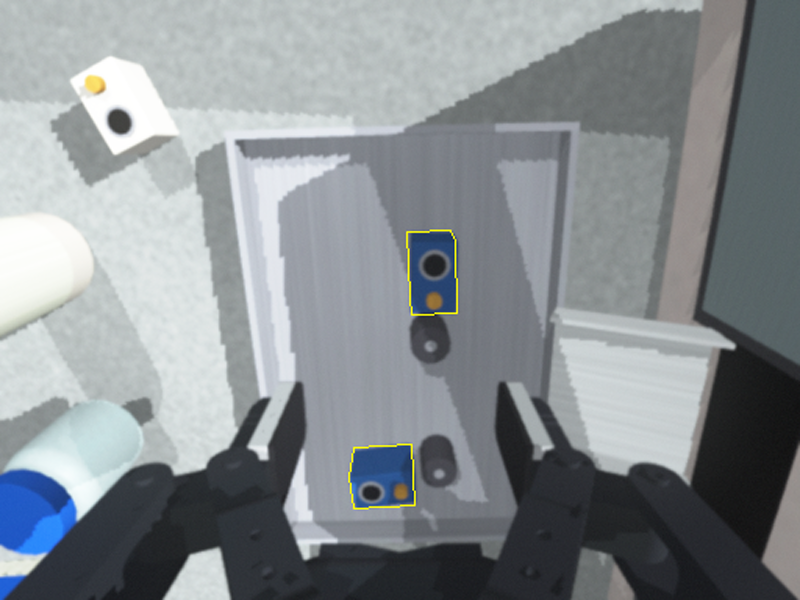

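The view shows housing2 alone at (433,272), with its bar end touching-close at (430,338). Housing3 is at (382,478) with its bar end at (440,460). The long sides of housing2 are clear, so I'll grip it there.

```bash
python3 - <<'E'
from h import *
rel([(.4307,.2624,.014,3.22)])
E
```

```text
[-0.0022, 0.0481, 0.3639] [-0.0012, -0.0023, -0.0153] rows>= 3.0
```

```bash
python3 -m pendant '[0,0.02,0.05,0,0,-0.015,-0.001,0.042,0.12,0,0,-0.015,-0.001,0.046,0.2,0,0,-0.015,-0.001,0.046,0.27,0,0,-0.015,-0.001,0.046,0.32,0,0,-0.015,-0.001,0.046,0.345,0,0,-0.015,-0.001,0.046,0.363,0,0,-0.015,-0.001,0.046,0.363,0,0,-0.015]' -0.4
python3 -m pendant '[0,0,0,0,0,0,0,0,0,0,0,0,0,0,0,0,0,0,0,0,0,0,0,0,0,0,0,0,0,0,0,0,0,0,0,0,0,0,0,0,0,0,0,0,0,0,0,0]' 0.6 40
python3 - <<'E'
from h import *
rel([(.43,.262,.2,3.22),(.48,.12,.285,2.9)])
E
```

```text
t: 15.45
tcp_pos: [0.4331, 0.2606, 0.0168]
tool_rot: [-3.141, -0.0, -3.068]
force: [-0.8, 0.2, 0.0]
finger_gap: 0.698
gripper_force: 0.0
t: 16.45
tcp_pos: [0.4335, 0.2613, 0.0174]
tool_rot: [3.141, 0.001, -3.067]
force: [-0.3, -0.2, 5.4]
finger_gap: 0.347
gripper_force: 40.7
[0.0064, 0.0021, -0.3651] [0.0003, 0.0008, -0.0025] rows>= 3.0
[-0.0724, -0.2885, -0.5352] [0.0004, 0.0007, 0.2012] rows>= 5.0
```

```bash
python3 -m pendant '[0,0,-0.04,0,0,0,0,0,-0.15,0,0,0,0,0,-0.27,0,0,0,0,0,-0.38,0,0,0,-0.04,-0.15,-0.47,0,0,0.07,-0.072,-0.289,-0.535,0,0,0.14,-0.072,-0.289,-0.535,0,0,0.2,-0.072,-0.289,-0.535,0,0,0.2]'
python3 - <<'E'
from h import *
rel([(.49,-.05,.285,2.8),(.46,-.275,.2,2.674)])
E
```

```text
t: 17.45
tcp_pos: [0.4807, 0.1175, 0.2854]
tool_rot: [3.141, 0.002, 2.898]
force: [0.6, 0.7, -1.6]
finger_gap: 0.344
gripper_force: 40.3
[-0.0989, -0.3206, 0.0009] [0.0002, 0.0014, 0.0622] rows>= 3.0
[-0.149, -0.7718, 0.171] [0.0003, 0.0014, 0.1424] rows>= 7.0
```

```bash
python3 -m pendant '[-0.03,-0.11,0,0,0,0.02,-0.065,-0.22,0,0,0,0.04,-0.099,-0.32,0,0,0,0.06,-0.115,-0.44,0,0,0,0.1,-0.13,-0.56,0,0,0,0.12,-0.14,-0.67,0.08,0,0,0.142,-0.149,-0.772,0.15,0,0,0.142,-0.149,-0.772,0.171,0,0,0.142]'
python3 tote.py wrist
python3 - <<'E'
from h import *
rel([(.4601,-.275,.018,2.674)])
E
```

```text
t: 18.45
tcp_pos: [0.4581, -0.2742, 0.1953]
tool_rot: [-3.141, -0.005, 2.676]
force: [-0.4, 1.2, -1.7]
finger_gap: 0.342
gripper_force: 40.5
[ 0.523  -0.2537 -0.469 ] 4038.7770703575547 26332
{'++': [0.5862, -0.233], '+-': [0.5437, -0.3168], '--': [0.4598, -0.2743], '-+': [0.5023, -0.1905]}
[-0.0084, -0.0018, 0.353] [0.0, -0.0046, 0.002] rows>= 3.0
```

```bash
python3 -m pendant '[0,0,0.08,0,0,0,0,0,0.16,0,0,0,0,0,0.24,0,0,0,0,0,0.3,0,0,0,0,0,0.33,0,0,0,0,0,0.34,0,0,0,0,0,0.345,0,0,0,0,0,0.345,0,0,0]'
python3 - <<'E'
from h import *
rel([(.4601,-.275,.0178,2.674)])
E
```

```text
t: 19.5
tcp_pos: [0.4609, -0.2736, 0.0272]
tool_rot: [-3.141, 0.002, 2.679]
force: [-0.8, -0.1, -2.3]
finger_gap: 0.342
gripper_force: 40.6
[0.0002, -0.0031, 0.0187] [-0.0005, 0.001, 0.0031] rows>= 1.0
```

```bash
python3 -m pendant '[0,0,0.006,0,0,0,0,0,0.011,0,0,0,0,0,0.015,0,0,0,0,0,0.0175,0,0,0,0,0,0.019,0,0,0,0,0,0.0195,0,0,0,0,0,0.0195,0,0,0,0,0,0.0195,0,0,0]'
python3 -m pendant '[0,0,0,0,0,0,0,0,0,0,0,0,0,0,0,0,0,0,0,0,0,0,0,0,0,0,0,0,0,0,0,0,0,0,0,0,0,0,-0.03,0,0,0,0,0,-0.1,0,0,0]' -0.1
python3 - <<'E'
from h import *
rel([(.46,-.275,.2,2.674),(.505,-.12,.285,2.2)])
E
```

```text
t: 20.5
tcp_pos: [0.4599, -0.2733, 0.0175]
tool_rot: [-3.141, -0.0, 2.679]
force: [-2.0, 1.2, 7.4]
finger_gap: 0.343
gripper_force: 41.9
t: 21.5
tcp_pos: [0.4589, -0.2726, 0.0665]
tool_rot: [-3.141, -0.004, 2.679]
force: [0.3, -0.4, -0.2]
finger_gap: 0.548
gripper_force: 0.0
[-0.0032, -0.0035, -0.2671] [-0.0003, -0.0024, 0.003] rows>= 3.0
[0.0553, 0.314, -0.437] [-0.0009, -0.0022, 0.3048] rows>= 5.0
```

```bash
python3 -m pendant '[0,0,-0.11,0,0,0,0,0.01,-0.22,0,0,0,0.01,0.07,-0.32,0,0,0.06,0.03,0.15,-0.42,0,0,0.13,0.045,0.23,-0.437,0,0,0.2,0.055,0.314,-0.437,0,0,0.27,0.055,0.314,-0.437,0,0,0.305,0.055,0.314,-0.437,0,0,0.305]' -0.3
python3 - <<'E'
from h import *
rel([(.54,.05,.285,2.0),(.60,.237,.18,1.74)])
E
```

```text
t: 22.5
tcp_pos: [0.5057, -0.1199, 0.2859]
tool_rot: [-3.141, 0.001, 2.201]
force: [0.7, -0.3, -0.4]
finger_gap: 0.652
gripper_force: 0.0
[0.234, 0.2558, 0.0016] [-0.0, 0.0006, 0.1282] rows>= 3.0
[0.4655, 0.5733, 0.2113] [0.0001, 0.0006, 0.2937] rows>= 7.0
```

```bash
python3 -m pendant '[0.08,0.085,0,0,0,0.04,0.155,0.17,0,0,0,0.08,0.234,0.256,0,0,0,0.128,0.31,0.36,0,0,0,0.2,0.39,0.47,0.05,0,0,0.26,0.4655,0.573,0.12,0,0,0.294,0.4655,0.573,0.211,0,0,0.294,0.4655,0.573,0.211,0,0,0.294]'
python3 look.py w5 '[(.6013,.2372,-1.40)]'
python3 - <<'E'
from h import *
print(cam("wrist")[3])
E
```

```text
t: 23.5
tcp_pos: [0.5973, 0.2358, 0.1744]
tool_rot: [-3.131, 0.003, 1.74]
force: [-1.1, -0.8, 0.3]
finger_gap: 0.653
gripper_force: 0.0
[[0.6015, 0.237, -1.3321]] 195.6 1707.0
[0.58524504 0.31864148 0.31078987]
```

View pics/w5v.png

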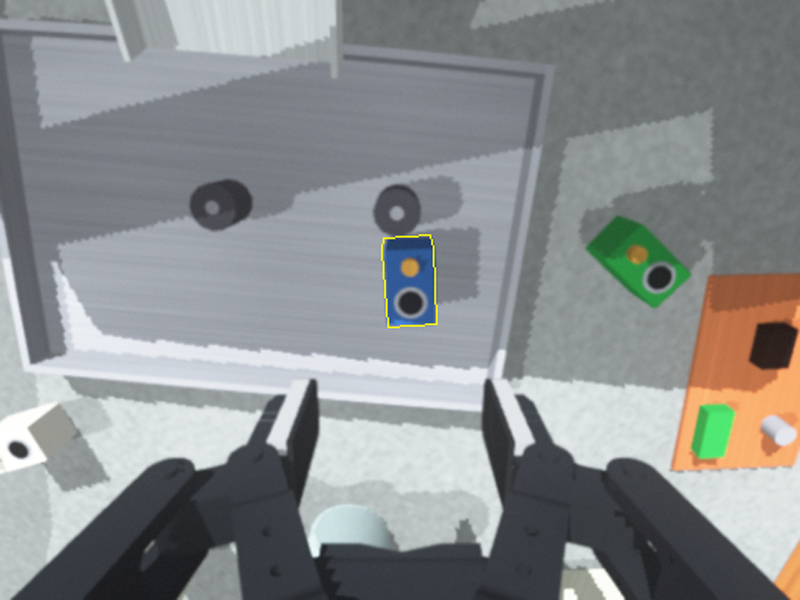

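The view shows housing3 at (410,282) between the fingers, aligned with the tool. Its bar end is at (398,210), beyond the short side and out of the fingers' way.

```bash
python3 - <<'E'
from h import *
rel([(.6014,.237,.015,1.76)])
E
```

```text
[0.003, 0.0075, 0.325] [-0.0037, 0.0012, -0.0136] rows>= 3.0
```

```bash
python3 -m pendant '[0,0.003,0.08,0,0,-0.013,0,0.003,0.15,0,0,-0.013,0,0.003,0.22,0,0,-0.013,0,0.003,0.28,0,0,-0.013,0,0.003,0.31,0,0,-0.013,0,0.003,0.325,0,0,-0.013,0,0.003,0.33,0,0,-0.013,0,0.003,0.33,0,0,-0.013]'
python3 -m pendant '[0,0,0,0,0,0,0,0,0,0,0,0,0,0,0,0,0,0,0,0,0,0,0,0,0,0,0,0,0,0,0,0,0,0,0,0,0,0,0,0,0,0,0,0,0,0,0,0]' 0.6 40
python3 - <<'E'
from h import *
rel([(.601,.237,.2,1.76),(.54,.10,.285,1.9)])
E
```

```text
t: 24.55
tcp_pos: [0.6025, 0.2367, 0.0152]
tool_rot: [3.141, 0.0, 1.758]
force: [0.4, -0.7, -0.2]
finger_gap: 0.652
gripper_force: 0.0
t: 25.55
tcp_pos: [0.6024, 0.2368, 0.015]
tool_rot: [3.141, -0.0, 1.758]
force: [-0.7, 0.7, 5.2]
finger_gap: 0.347
gripper_force: 40.9
[0.001, -0.0024, -0.3701] [0.0005, -0.0, -0.001] rows>= 3.0
[-0.2455, -0.1732, -0.5402] [0.0005, 0.0, -0.0902] rows>= 5.0
```

```bash
python3 -m pendant '[0,0,-0.04,0,0,0,0,0,-0.15,0,0,0,0,0,-0.27,0,0,0,0,0,-0.38,0,0,0,-0.1,-0.07,-0.46,0,0,0,-0.2,-0.14,-0.54,0,0,0,-0.245,-0.173,-0.54,0,0,0,-0.245,-0.173,-0.54,0,0,0]'
python3 - <<'E'
from h import *
rel([(.52,-.05,.285,1.4),(.5024,-.191,.2,1.103)])
E
```

```text
t: 26.55
tcp_pos: [0.5386, 0.0977, 0.2855]
tool_rot: [3.142, 0.001, 1.755]
force: [1.3, -0.5, -1.5]
finger_gap: 0.341
gripper_force: 40.3
[-0.2837, -0.0907, 0.0012] [0.0001, 0.0005, 0.2258] rows>= 3.0
[-0.5544, -0.1769, 0.1715] [0.0002, 0.0005, 0.4149] rows>= 5.0
```

```bash
python3 -m pendant '[-0.09,-0.03,0,0,0,0.07,-0.19,-0.06,0,0,0,0.15,-0.284,-0.09,0,0,0,0.226,-0.38,-0.12,0,0,0,0.3,-0.47,-0.15,0,0,0,0.37,-0.554,-0.177,0.06,0,0,0.415,-0.554,-0.177,0.13,0,0,0.415,-0.554,-0.177,0.171,0,0,0.415]'
python3 - <<'E'
from h import *
rel([(.5024,-.191,.0155,1.103)])
E
```

```text
t: 27.55
tcp_pos: [0.5035, -0.1882, 0.1957]
tool_rot: [-3.137, 0.001, 1.106]
force: [0.4, 0.4, -1.7]
finger_gap: 0.342
gripper_force: 40.3
[-0.0057, 0.0022, 0.3604] [-0.003, 0.0004, 0.0017] rows>= 3.0
```

```bash
python3 -m pendant '[-0.003,0,0.08,0,0,0,-0.003,0,0.16,0,0,0,-0.003,0,0.24,0,0,0,-0.003,0,0.3,0,0,0,-0.003,0,0.335,0,0,0,-0.003,0,0.345,0,0,0,-0.003,0,0.35,0,0,0,-0.003,0,0.35,0,0,0]'
python3 - <<'E'
from h import *
rel([(.5024,-.191,.0155,1.103)])
E
```

```text
t: 28.55
tcp_pos: [0.5043, -0.19, 0.0243]
tool_rot: [3.141, 0.001, 1.107]
force: [0.4, 0.2, -0.6]
finger_gap: 0.348
gripper_force: 40.3
[-0.0034, -0.0025, 0.0177] [0.0004, 0.0003, 0.0023] rows>= 1.0
```

```bash
python3 -m pendant '[-0.002,-0.002,0.006,0,0,0,-0.002,-0.002,0.011,0,0,0,-0.002,-0.002,0.015,0,0,0,-0.002,-0.002,0.0168,0,0,0,-0.002,-0.002,0.018,0,0,0,-0.002,-0.002,0.0185,0,0,0,-0.002,-0.002,0.0185,0,0,0,-0.002,-0.002,0.0185,0,0,0]'
python3 -m pendant '[0,0,0,0,0,0,0,0,0,0,0,0,0,0,0,0,0,0,0,0,0,0,0,0,0,0,0,0,0,0,0,0,0,0,0,0,0,0,-0.03,0,0,0,0,0,-0.1,0,0,0]' -0.1
python3 -m pendant '[0,0,-0.11,0,0,0,0,0,-0.22,0,0,0,0,0,-0.33,0,0,0,-0.1,0,-0.42,0,0,0,-0.2,0,-0.42,0,0,0,-0.3,0,-0.42,0,0,0,-0.4,0,-0.42,0,0,0,-0.4,0,-0.42,0,0,0]'
python3 tote.py wrist
python3 - <<'E'
from h import *
a=cv2.imread("pics/t_wrist.png");b=vision.capture("top")
cv2.imwrite("pics/end.png",np.hstack([cv2.resize(a,(400,300)),cv2.resize(b,(400,300))]))
cv2.imwrite("pics/end2.png",np.hstack([cv2.resize(b[140:300,110:320],(400,300)),cv2.resize(b[140:300,290:450],(400,300))]))
v=np.vstack([cv2.imread("pics/end.png"),cv2.imread("pics/end2.png")]);cv2.imwrite("pics/end3.png",v)
E
```

```text
t: 29.55
tcp_pos: [0.5023, -0.1905, 0.015]
tool_rot: [-3.141, 0.001, 1.106]
force: [-1.8, 0.2, 4.7]
finger_gap: 0.349
gripper_force: 40.8
t: 30.55
tcp_pos: [0.501, -0.1899, 0.0646]
tool_rot: [-3.138, 0.001, 1.106]
force: [1.2, -0.6, 0.0]
finger_gap: 0.552
gripper_force: 0.0
t: 31.55
tcp_pos: [0.4112, -0.3718, 0.2758]
tool_rot: [3.141, 0.002, 1.101]
force: [-0.6, 0.2, 0.4]
finger_gap: 0.55
gripper_force: 0.0
[ 0.5237 -0.2527 -0.469 ] 33.11014225297963 18654
{'++': [0.5869, -0.232], '+-': [0.5444, -0.3158], '--': [0.4606, -0.2733], '-+': [0.5031, -0.1895]}
```

View pics/end3.png

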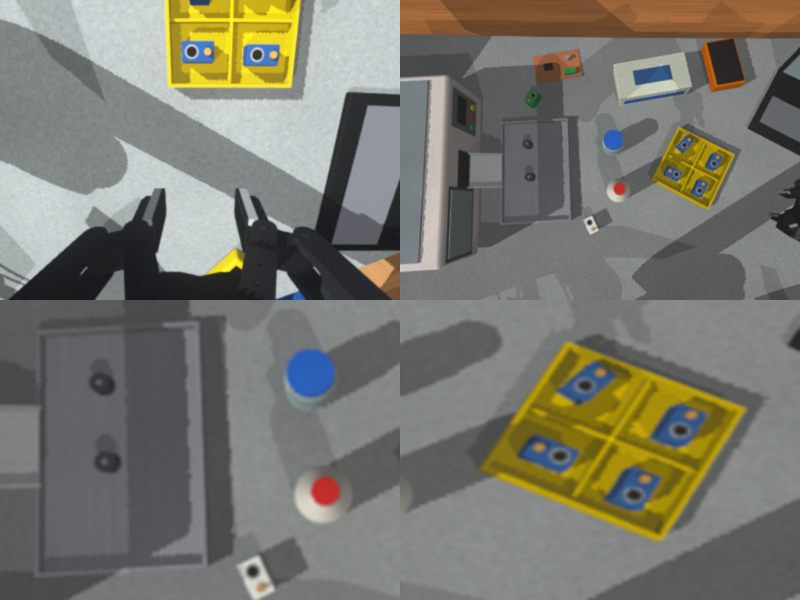

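All four tote cells hold one upright housing each. Both bar ends are still in the tray at (102,383) and (107,460) in the lower-left panel, and the bottle and jar stand where they were. The gripper is clear, so I'm handing the job in.

```bash
python3 -c "
from bench import bot
print(bot.close_job())"
```

```text
the job is handed in; nothing more can be done
None
```

The three housings are in the tote's three empty cells, marked face up, with housing4 and the bar ends left in place and the bottle and jar standing where they were; I handed the job in at about 32 s, and no verdict was returned.

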